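# Nest the measuring cups and leave the airing box half open

## Task

The washed measuring cups have to air in the wooden box. Take the white measuring cup that stands out on the worktop and set it, without dropping it, down into the matching cup in the open box, so that they stand nested and upright on the box floor; then fold the box's stiff lid over and leave it standing half open, at 45 degrees. Leave the other things where they are.

Things in the scene. Friction and masses are not known exactly. Their poses are not given: they have to be found in the camera images.
- box: Open wooden box fixed to the worktop, 150 mm (its x) by 250 mm (its y) by 85 mm high, walls and floor 5 mm. Origin: centre of its underside; its -x side faces roughly to the robot, the lid is hinged along the top of its +x side.
- lid (a joint): Angle of the box's lid in rad: 0 is shut flat on the box, 0.785 is half open (45 degrees), 1.57 is upright; larger leans back away from the robot. The hinge is stiff (it takes about 0.5 N m): the lid stays at any angle where it is left; it stops at 0 and 1.95.
- lid_hinge (a point): Middle of the lid's hinge line, 85.5 mm above the worktop, at x = +75 mm, y = 0 in the box's frame. Its axes turn with the lid: -x runs along the panel to its free edge, y along the hinge, z out of the panel's outer (upper when shut) face. The panel is light wood, 150 mm from hinge to free edge, 250 mm wide and 8 mm thick (from z = 0 to 8 mm in this frame), without handle.
- lid_edge (a point): Middle of the lid's free edge, on its outer face (the face turned away from the robot while the lid stands open).
- cup_in_box: White plastic measuring cup without handle, standing upright on the box floor (5 mm above the worktop), on the left or right half of the box. 70 mm high, outer diameter 46 mm at the foot growing evenly to 68 mm at the rim, walls 3 mm, its solid foot puts the inner floor 26 mm above the underside. Origin: centre of its underside, z along its axis to the mouth.
- loose_cup: The matching white plastic cup, of the same size and shape, standing upright on the worktop outside the box, in one of three places shared with the mug and the jar. Origin: centre of its underside, z to the mouth. Nested, its underside stands 26 mm above that of the outer cup.
- mug: Bystander: mug with a handle, 76 mm across, 85 mm high; origin at the centre of its underside.
- jar: Bystander: closed jar, 68 mm across, 80 mm high; origin at the centre of its underside.
- brush: Bystander: brush lying at the left; origin under its middle.
- soap: Bystander: green bar of soap, 85 by 55 by 30 mm, lying on the box floor beside the cup, in the other half of the box; origin at the centre of its underside.
Mind the look-alikes: they are no part of the job. Leave any turquoise or yellow look-alike of the cup_in_box alone.

How it is judged:
By the outcome, as a careful person would: the job done as asked, in the order asked, and still so for the second after the job is handed in, with the robot touching nothing.
It also fails if it takes over 64 s, if anything falls off the work surface, if the arm or the gripper's body presses on something with over 40 N, if the wrist force passes 120 N, or if a joint passes its speed limit or range.

## Robot

A 7-joint arm with a two-finger parallel gripper is mounted at the origin on the work surface. World frame = base frame: x ahead of the robot, y to its left, z up, the work surface at z = 0. Lengths are in mm, angles in rad, forces in N, time in s.
With the tool pointing down it reaches from about 425 to 925 mm from the base axis. Payload 6.8 kg.
Tool frame: the origin (TCP) lies at the very end of the fingers, on their centre line; the grasp point (between the pads) lies 19 mm behind it; z points along the fingers, y is the line along which they close (so a half turn about z gives the same grasp; the last joint's range is limited). The gripper opens to 88 mm and grips with 3 to 60 N. Pads are 20 mm wide; open, the fingers measure 115 mm over their backs; the gripper's body (75 mm by 178 mm) begins 61 mm behind the grasp point.
Start: joints at [1.203, 0.477, 0.022, 1.555, -0.011, 1.109, -0.083], TCP at [173.407, -652.363, 222.664] pointing down, gripper open.
Joint ranges: [-2.96, 2.96], [-0.34, 2.1], [-1.41, 1.46], [0.24, 2.44], [-1.37, 4.51], [0.17, 1.92], [-2.96, 2.96]. Speed limits (rad/s): [2.39, 2.39, 3.14, 3.14, 3.14, 3.14, 3.14].

## Interface

Orientations are given as [roll, pitch, yaw] about the fixed x, y, z axes, in that order (R = Rz(yaw) Ry(pitch) Rx(roll)).
In Python, from station import * gives the robot as it stands.
- The arm moves only by the tool arm_command, never from a script. Its argument "moves" is a list of rows, each a list of 7 numbers: the turn, a rotation vector about the tool's x, y, z scaled (see below), then the shift along the tool's x, y, z scaled (see below), then the opening, from 0 (shut) to 1 (fully open). A call has 1 to 10 rows; each row shifts and turns the commanded pose from where the row before left it, along the tool's axes as they then stand; what a row does not reach is not made up. The controller multiplies each number of a shift by 50 mm and each number of a turn by 0.12 rad. A row lasts 1/10 s, in which the tool goes at most 50 mm and 8.59 degrees, less where a joint would pass 70% of its speed; a pose out of reach is approached as far as the arm can. A call with a number of a shift or a turn outside -1 to 1 is refused whole. A call with a gripper value outside its range is refused whole. The fingers move at their own pace and stop on an object; "squeeze" is the grip in N (left out, the last holds). Time passes only in rows, so rows that do not move let the fingers close. It gives the time, the measured TCP pose, the force, the opening and the grip force at its end, in the units of the state.
- observe(): the state, without advancing time (a new reading comes with each control period).
- grab_frame(name): name is "scene" or "top" or "wrist"; returns a dict with "frame" (400x640x3 uint8, red, green, blue), "vertical_fov" (degrees; the focal length in pixels is half the picture's height over the tangent of half this angle, whatever the lens; pixels are square), "cx", "cy" (the principal point, pixels), "extrinsics" (4x4, takes a point from world to camera coordinates); the wrist camera has in their place "T_tool_cam" (4x4, takes a point from camera to tool coordinates, whose origin is the TCP and whose axes are the flange's). Camera axes: x right, y up, looking along -z (the intrinsics and any distortion apply to the point x, -y, -z); pixel columns grow to the right and rows downward; lengths in mm; the calibration is good to about 2 mm. A picture is of the moment at which its call begins: read the wrist's pose just before it. There is no depth.
- finish_job(): hands the job in; it is judged then, once.
The state is a dict: "time_s": time; "joints": joint angles; "qvel": joint speeds; "joint_torque": joint torques, N m; "eef_pos": TCP position; "ee_rot": TCP orientation; "wrist_force": force on the tool from outside, world axes, zero at the start; "ft_torque": the same for the moment, N m; "grip_width": opening from 0.0 (shut) to 1.0 (fully open); "grip_force": force on a finger pad.
Only numpy, scipy, OpenCV 4.12 (cv2) and the standard library are available. Lean on these libraries where they do the work, as an engineer would, in place of code of your own. Each camera call takes 0.05 s, during which the arm holds its last target. There are 200 camera calls.

## Working session

There is one attempt and no reset: what is moved stays moved. The work goes in short steps, Python scripts to look and compute and a tool call to move; the robot and the scene stay as the last step left them, time stands still between calls to the robot, and variables do not carry over. Pictures are saved under pics/ and viewed, at most 10 in all, crops included, and the job is handed in when it is done.

Besides the shell and the picture viewer there is one more tool, called by a JSON object that holds its "op" and its "data", one argument or row to a line. arm_command: Moves the arm, as the interface text tells. Its arguments: {"type":"object","properties":{"moves":{"type":"array"},"squeeze":{"type":"number"}},"required":["moves"]}

```bash
ls; mkdir -p pics
cat > h.py <<'E'
from station import *
import numpy as np, cv2, json
from scipy.spatial.transform import Rotation as R
def cam(f):
    h=f["frame"].shape[0]; F=h/2/np.tan(np.radians(f["vertical_fov"])/2)
    return F,f["cx"],f["cy"]
def ray(f,u,v,E=None):
    F,cx,cy=cam(f); E=f["extrinsics"] if E is None else E
    E=np.array(E); d=np.array([(u-cx)/F,-(v-cy)/F,-1.])
    return -E[:3,:3].T@E[:3,3], E[:3,:3].T@d
def onz(f,u,v,z,E=None):
    o,d=ray(f,u,v,E); return o+d*(z-o[2])/d[2]
def proj(f,p,E=None):
    F,cx,cy=cam(f); E=np.array(f["extrinsics"] if E is None else E)
    c=E[:3,:3]@np.array(p)+E[:3,3]; return cx+F*c[0]/-c[2], cy-F*c[1]/-c[2]
def tool():
    s=observe(); T=np.eye(4); T[:3,:3]=R.from_euler('xyz',s["ee_rot"]).as_matrix(); T[:3,3]=s["eef_pos"]; return T
def wristE(f,T): return np.linalg.inv(T@np.array(f["T_tool_cam"]))
def save(n,im): cv2.imwrite(f"pics/{n}.png",cv2.cvtColor(im,cv2.COLOR_RGB2BGR))
E
python3 - <<'E'
from h import *
for n in ["scene","top"]:
    f=grab_frame(n); save(n,f["frame"]); print(n,{k:v for k,v in f.items() if k!="frame"})
print(observe())
E
```

```text
pics
scene {'vertical_fov': 53.25529192141147, 'cx': 318.3575149840457, 'cy': 200.84461029082695, 'extrinsics': array([[-5.89003877e-01,  8.08125327e-01, -2.80860445e-03,
         2.70989624e+02],
       [-4.52139618e-01, -3.26658376e-01,  8.29978356e-01,
         1.84539822e+02],
       [ 6.69809076e-01,  4.90130350e-01,  5.57788527e-01,
        -1.48951593e+03],
       [ 0.00000000e+00,  0.00000000e+00,  0.00000000e+00,
         1.00000000e+00]])}
top {'vertical_fov': 55.549219791980796, 'cx': 316.5971811765548, 'cy': 199.67937151265, 'extrinsics': array([[-1.20759576e-02, -9.99692917e-01, -2.16389378e-02,
         1.03953079e+02],
       [ 9.88951075e-01, -1.51382158e-02,  1.47467302e-01,
        -5.53846151e+02],
       [-1.47749592e-01, -1.96190419e-02,  9.88830193e-01,
        -8.77524514e+02],
       [ 0.00000000e+00,  0.00000000e+00,  0.00000000e+00,
         1.00000000e+00]])}
{'time_s': 0.1, 'joints': array([ 1.2028921 ,  0.47775153,  0.02233329,  1.5562986 , -0.0114827 ,
        1.10932725, -0.08311638]), 'qvel': array([-0.00016266,  0.0003987 , -0.00027246, -0.00257602,  0.00160299,
       -0.00117454,  0.00201595]), 'joint_torque': array([ 4.03299506e-03, -5.84092104e+01,  1.53982244e+00, -2.73316473e+01,
       -5.42226539e-02,  1.30986603e-02,  6.38318011e-05]), 'eef_pos': array([ 173.25579063, -651.83627425,  221.7787187 ]), 'ee_rot': array([-3.13994136e+00,  1.32277989e-04,  2.59824580e-01]), 'wrist_force': array([-0.61881441,  0.45160027, -0.12533766]), 'ft_torque': array([ 0.0092744 , -0.05904284,  0.03618265]), 'grip_force': 0.0, 'grip_width': 1.0010022262279465}
```

View pics/scene.png

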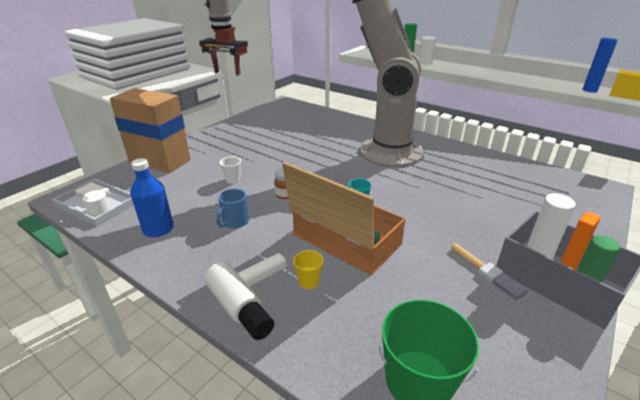

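View pics/top.png

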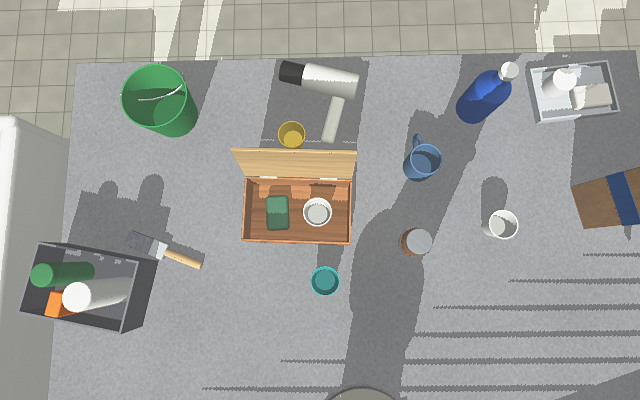

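Top view: candidates for the loose cup are the white cup at (501,224), the white object in the grey tray at (562,80), the teal cup at (325,281) and the yellow cup at (291,135). The white cup in the box at (317,212) is the target. The cup standing on the worktop is (501,224). Next I'll measure and take one close crop.

Run:
```python
from h import *
f=grab_frame("top"); im=f["frame"]; hsv=cv2.cvtColor(im,cv2.COLOR_RGB2HSV)
w=((hsv[...,1]<45)&(hsv[...,2]>175)).astype(np.uint8)
def fit(m,x0,y0,x1,y1,z,name):
    q=np.zeros_like(m);q[y0:y1,x0:x1]=m[y0:y1,x0:x1]
    c=max(cv2.findContours(q,cv2.RETR_EXTERNAL,cv2.CHAIN_APPROX_NONE)[0],key=cv2.contourArea)
    P=np.array([onz(f,u,v,z)[:2] for u,v in c[:,0]],np.float32)
    print(name,"bbox",cv2.boundingRect(c),"ell",cv2.fitEllipse(c),"\n  world z",z,"minrect",cv2.minAreaRect(P),"circ",cv2.minEnclosingCircle(P))
fit(w,475,200,530,245,70,"loose"); fit(w,298,192,336,232,75,"inbox")
# box: brown mask
br=((hsv[...,0]<20)&(hsv[...,1]>70)&(hsv[...,2]>60)).astype(np.uint8)
for n,(u,v),z in [("nearL",(242,242),85),("nearR",(350,244),85),("farL",(246,178),85),("farR",(352,179),85),("lidL",(232,149),0),("lidR",(356,151),0)]:
    print(n,onz(f,u,v,z).round())
a=cv2.resize(im[130:260,220:370],None,fx=4,fy=4,interpolation=cv2.INTER_NEAREST)
b=cv2.resize(im[195:255,470:540],None,fx=4,fy=4,interpolation=cv2.INTER_NEAREST)
c=np.zeros((520,800,3),np.uint8); c[:520,:600]=a[:, :600]; c[:240,600:800]=b[:, :200]; save("crop",c)
```

```text
loose bbox (483, 210, 36, 30) ell ((502.322509765625, 224.88330078125), (29.122955322265625, 33.0916748046875), 74.4606704711914) 
  world z 70 minrect ((485.2943115234375, -331.8968811035156), (67.62139892578125, 75.37324523925781), 58.620548248291016) circ ((483.41632080078125, -326.4698791503906), 42.2298583984375)
inbox bbox (303, 198, 29, 29) ell ((316.9544982910156, 211.41299438476562), (27.5971622467041, 28.27898597717285), 76.31735229492188) 
  world z 75 minrect ((521.5418701171875, 95.18067932128906), (65.16871643066406, 65.45720672607422), 89.11729431152344) circ ((522.682861328125, 95.15544891357422), 33.870296478271484)
nearL [454. 267.  85.]
nearR [446.  21.  85.]
farL [603. 260.  85.]
farR [596.  13.  85.]
lidL [698. 315.   0.]
lidR [687.  -6.   0.]
```

View pics/crop.png

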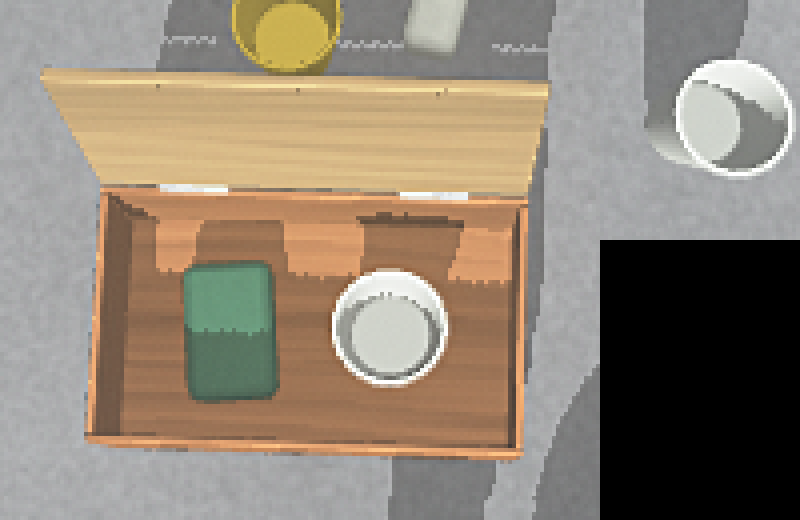

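The crop shows the box cup at (390,327), which is full-picture (317.5,211.7), beside the soap. The loose cup's rim is centred at about (503.7,224.3). It is white, upright, empty and on the worktop, so it's the one I want. The lid is wide open.

I'll turn the tool to the box yaw (about -0.03) and swing towards the loose cup.

{"op": "arm_command", "data": {
  "moves": [
    [0,0,0.8,0,0,0,1],
    [0,0,0.8,0,0,0,1],
    [0,0,0.8,0,0,0,1],
    [0,0,0,0.45,-0.8,0,1],
    [0,0,0,0.45,-0.8,0,1],
    [0,0,0,0.45,-0.8,0,1],
    [0,0,0,0.45,-0.8,0,1],
    [0,0,0,0.45,-0.8,0,1],
    [0,0,0,0,0,0,1]
  ]
}}

```text
time_s: 1.05
eef_pos: [295.8, -449.9, 222.5]
ee_rot: [-3.139, -0.001, -0.019]
wrist_force: [0.4, -0.4, 0.8]
grip_width: 1.001
grip_force: 0.0
```

```bash
cat >> h.py <<'E'
def units(t):
    T=tool(); return (T[:3,:3].T@(np.array(t,float)-T[:3,3])/50).round(2)
E
python3 - <<'E'
from h import *
f=grab_frame("top"); p=onz(f,503.7,224.3,70); q=onz(f,317.5,211.7,75); print(p,q)
f2=grab_frame("scene"); print("scene proj rim loose",proj(f2,p),"box",proj(f2,q))
s=observe(); print(s["eef_pos"],s["ee_rot"],s["joints"]); print(units([p[0],p[1],200]))
E
```

```text
[ 487.20071007 -334.04714023   70.        ] [522.04630582  93.95708319  75.        ]
scene proj rim loose (np.float64(229.73267335230042), np.float64(160.12094332030867)) box (np.float64(333.2302939951805), np.float64(208.40655408661485))
[ 292.07252859 -454.92502877  222.7825021 ] [ 3.14143897e+00 -8.74094614e-06 -2.56935471e-02] [ 8.81362944e-01  2.56805521e-01  3.84408117e-03  1.87823684e+00
 -1.04463785e-03  1.00643024e+00 -7.10850267e-01]
[ 3.84 -2.52  0.46]
```

{"op": "arm_command", "data": {
  "moves": [
    [0,0,0,0.64,-0.42,0,1],
    [0,0,0,0.64,-0.42,0,1],
    [0,0,0,0.64,-0.42,0,1],
    [0,0,0,0.64,-0.42,0,1],
    [0,0,0,0.64,-0.42,0,1],
    [0,0,0,0.64,-0.42,0,1],
    [0,0,0,0,0,0,1],
    [0,0,0,0,0,0,1]
  ]
}}

```text
time_s: 1.95
eef_pos: [486.8, -336.2, 222.1]
ee_rot: [3.141, 0.001, -0.029]
wrist_force: [-0.6, -0.6, 0.2]
grip_width: 0.997
grip_force: 0.0
```

Run:
```python
from h import *
P=np.array([observe()["eef_pos"] for _ in range(3)]);print(P.round(1))
T=tool(); f=grab_frame("wrist"); E=wristE(f,T); save("wr1",f["frame"])
print(np.array(f["T_tool_cam"]).round(3),f["vertical_fov"],f["cx"],f["cy"]); print(proj(f,[487,-334,70],E))
```

```text
[[ 486.8 -336.2  222.1]
 [ 486.8 -336.2  222.1]
 [ 486.8 -336.2  222.1]]
[[-1.00000e-03  9.55000e-01  2.98000e-01  8.25210e+01]
 [ 1.00000e+00  1.00000e-03 -0.00000e+00  1.30800e+00]
 [-1.00000e-03  2.98000e-01 -9.55000e-01 -1.61788e+02]
 [ 0.00000e+00  0.00000e+00  0.00000e+00  1.00000e+00]] 63.48216746599464 320.9094057638004 201.25109686467775
(np.float64(317.2219641450474), np.float64(186.30372086239262))
```

View pics/wr1.png

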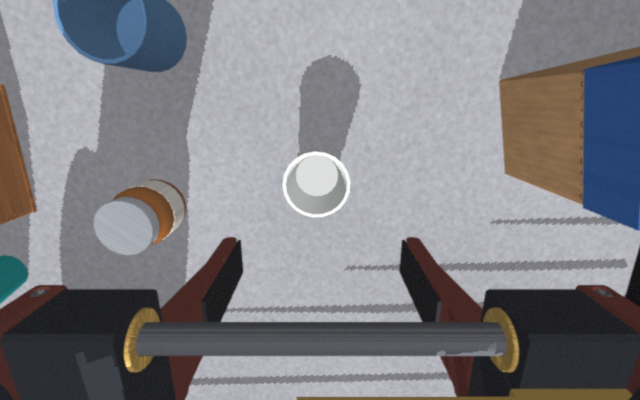

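The white cup's rim sits at about (316,184), with nothing close to the fingers. I'll fit the rim and work out the descent.

```bash
cat >> h.py <<'E'
def rim(f,E,z,box):
    x0,y0,x1,y1=box; im=f["frame"]; h=cv2.cvtColor(im,cv2.COLOR_RGB2HSV); g=((h[...,2]>222)&(h[...,1]<30)).astype(np.uint8); m=np.zeros_like(g); m[y0:y1,x0:x1]=g[y0:y1,x0:x1]
    c=max(cv2.findContours(m,cv2.RETR_EXTERNAL,cv2.CHAIN_APPROX_NONE)[0],key=lambda c:cv2.boundingRect(c)[2])
    P=np.array([onz(f,u,v,z,E)[:2] for u,v in cv2.convexHull(c)[:,0]],np.float32)
    return cv2.boundingRect(c),cv2.minEnclosingCircle(P)
E
python3 - <<'E'
from h import *
s=observe();T=tool(); f=grab_frame("wrist"); E=wristE(f,T)
b,c=rim(f,E,70,(270,140,365,228)); print(b,c,units([*c[0],52]),units([487.2,-334,52]))
E
```

```text
(281, 151, 69, 66) ((488.2699890136719, -332.7952575683594), 34.09065628051758) [ 0.06 -0.09  3.41] [ 0.04 -0.07  3.41]
```

Both views agree: (488,-333), radius 34 mm. I'll descend and grip.

{"op": "arm_command", "data": {
  "moves": [
    [0,0,0,0.04,-0.06,0,1],
    [0,0,0,0,0,0.5,1],
    [0,0,0,0,0,0.5,1],
    [0,0,0,0,0,0.5,1],
    [0,0,0,0,0,0.5,1],
    [0,0,0,0,0,0.5,1],
    [0,0,0,0,0,0.5,1],
    [0,0,0,0,0,0.4,1],
    [0,0,0,0,0,0,1],
    [0,0,0,0,0,0,1]
  ]
}}

```text
time_s: 3.05
eef_pos: [488.7, -332.8, 53.0]
ee_rot: [3.141, 0.0, -0.029]
wrist_force: [1.1, 0.2, -0.1]
grip_width: 0.999
grip_force: 0.0
```

{"op": "arm_command", "data": {
  "moves": [
    [0,0,0,0,0,0,0.6],
    [0,0,0,0,0,0,0.6],
    [0,0,0,0,0,0,0.6],
    [0,0,0,0,0,0,0.6],
    [0,0,0,0,0,0,0.6],
    [0,0,0,0,0,0,0.6],
    [0,0,0,0,0,0,0.6]
  ],
  "squeeze": 15
}}

```text
time_s: 3.75
eef_pos: [489.7, -332.4, 53.5]
ee_rot: [3.141, -0.001, -0.028]
wrist_force: [-1.3, 1.2, 6.5]
grip_width: 0.75
grip_force: 14.9
```

{"op": "arm_command", "data": {
  "moves": [
    [0,0,0,0,0,-0.2,0.6],
    [0,0,0,0,0,-0.4,0.6],
    [0,0,0,0,0,-0.6,0.6],
    [0,0,0,0,0,-0.6,0.6],
    [0,0,0,0,0,-0.6,0.6],
    [0,0,0,0,0,-0.6,0.6],
    [0,0,0,0,0,-0.2,0.6],
    [0,0,0,0,0,0,0.6],
    [0,0,0,0,0,0,0.6]
  ]
}}

```text
time_s: 4.65
eef_pos: [488.3, -331.7, 211.3]
ee_rot: [-3.141, 0.002, -0.028]
wrist_force: [-1.4, 1.0, -0.9]
grip_width: 0.746
grip_force: 14.9
```

Run:
```python
from h import *
s=observe();print(s["eef_pos"],s["wrist_force"],s["grip_width"],s["grip_force"])
T=tool(); f=grab_frame("wrist"); E=wristE(f,T); zr=s["eef_pos"][2]+17
b,c=rim(f,E,zr,(230,150,420,330));print(b,c); save("wr2",f["frame"])
print("box cup proj",units([522,94,180]))
f2=grab_frame("scene");x,y=map(int,proj(f2,s["eef_pos"]));print(x,y)
c=f2["frame"][max(0,y-60):y+60,x-70:x+70]; c=cv2.resize(c,(560,480)); save("sc2",c)
```

```text
[ 488.27199797 -331.72844009  211.30534351] [-1.35659842  1.01919712 -0.91320013] 0.7455498982204096 14.920046296902001
(258, 211, 129, 111) ((488.0875244140625, -333.4600524902344), 33.51839828491211)
box cup proj [ 0.44 -8.53  0.63]
224 119
```

View pics/sc2.png

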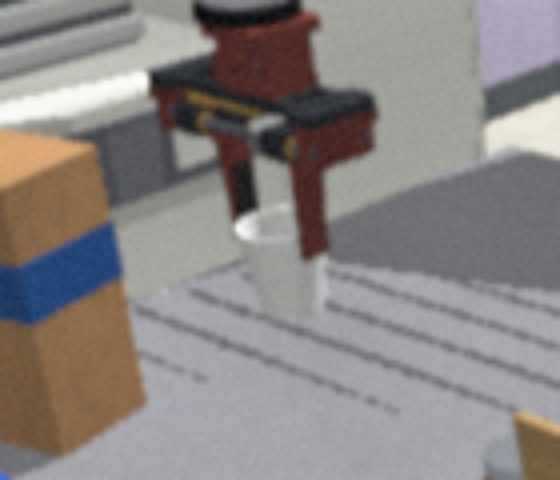

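The cup is lifted and hanging upright between the fingers, in the crop at about (285,260). I'll carry it most of the way to the box, then measure the box cup with the wrist camera.

{"op": "arm_command", "data": {
  "moves": [
    [0,0,0,0,-0.3,0,0.6],
    [0,0,0,0.1,-0.6,0,0.6],
    [0,0,0,0.1,-0.8,0,0.6],
    [0,0,0,0.1,-0.8,0,0.6],
    [0,0,0,0.1,-0.8,0,0.6],
    [0,0,0,0,-0.8,0,0.6],
    [0,0,0,0,-0.8,0,0.6],
    [0,0,0,0,-0.5,0,0.6],
    [0,0,0,0,-0.2,0,0.6],
    [0,0,0,0,0,0,0.6]
  ]
}}

```text
time_s: 5.75
eef_pos: [516.5, -51.1, 212.2]
ee_rot: [-3.141, 0.001, -0.025]
wrist_force: [-0.1, -1.6, -1.2]
grip_width: 0.748
grip_force: 14.9
```

{"op": "arm_command", "data": {
  "moves": [
    [0,0,0,0,0,0,0.6],
    [0,0,0,0,0,0,0.6]
  ]
}}

```text
time_s: 5.95
eef_pos: [516.8, -54.7, 212.4]
ee_rot: [3.141, 0.0, -0.031]
wrist_force: [-0.6, -0.1, -0.6]
grip_width: 0.748
grip_force: 14.9
```

Run:
```python
from h import *
s=observe();print(s["eef_pos"],s["ee_rot"])
T=tool(); f=grab_frame("wrist"); E=wristE(f,T)
print("box cup proj",proj(f,[522,94,75],E)); save("wr3",f["frame"])
```

```text
[516.76182769 -54.73030123 212.42580979] [ 3.14093482e+00  4.24374021e-04 -3.10966925e-02]
box cup proj (np.float64(164.06170372636367), np.float64(189.99228959462238))
```

View pics/wr3.png

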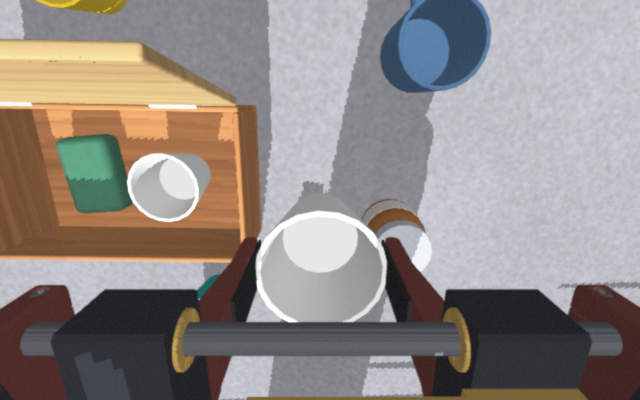

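The wrist view shows the box cup's rim at about (163,187) and the held cup's rim at about (321,269). I'll fit both.

```bash
cat > circ.py <<'E'
from h import *
def rimfit(f,E,z,c0,r=(25,45),n=72,thr=200):
    # radial search inward (world circle) for outermost bright pixel, then algebraic circle fit
    g=cv2.cvtColor(f["frame"],cv2.COLOR_RGB2HSV); P=[]
    for a in np.linspace(0,2*np.pi,n,endpoint=False):
        for q in np.arange(r[1],r[0],-.25):
            p=[c0[0]+q*np.cos(a),c0[1]+q*np.sin(a),z]; u,v=proj(f,p,E); u,v=int(round(u)),int(round(v))
            if 0<=u<640 and 0<=v<400 and g[v,u,2]>thr and g[v,u,1]<25: P.append(p[:2]); break
    P=np.array(P)
    for _ in range(4):
        A=np.c_[2*P,np.ones(len(P))]; x=np.linalg.lstsq(A,(P**2).sum(1),rcond=None)[0]; rr=np.sqrt(x[2]+x[0]**2+x[1]**2)
        e=abs(np.hypot(*(P-x[:2]).T)-rr); P=P[e<max(1.5,2*np.median(e))]
    return x[:2].round(1),rr.round(1),len(P)
E
python3 - <<'E'
from circ import *
T=tool(); f=grab_frame("wrist"); E=wristE(f,T)
for thr in (215,230): print("box",rimfit(f,E,75,(522,94),(28,42),thr=thr),"held",rimfit(f,E,T[2,3]+17,T[:2,3],(25,40),thr=thr))
print(T[:3,3]); ft=grab_frame("top"); print("top",rimfit(ft,None,75,(522,94),(28,40),thr=215))
for n,(u,v) in dict(nearR=(258,261),farR=(257,106)).items(): print(n,onz(f,u,v,85,E).round(1))
print(units([522,95,212]))
E
```

```text
box (array([523.8,  94.8]), np.float64(33.7), 72) held (array([516.1, -55.7]), np.float64(33.1), 62)
box (array([523.7,  95. ]), np.float64(33.5), 72) held (array([516.2, -55.7]), np.float64(32.9), 56)
[516.81067053 -54.61270742 212.46352335]
top (array([522.8,  95.4]), np.float64(33.3), 70)
nearR [448.8   8.7  85. ]
farR [596.3  -3.8  85. ]
[ 0.01 -2.98  0.01]
```

{"op": "arm_command", "data": {
  "moves": [
    [0,0,0,0.01,-0.3,0,0.6],
    [0,0,0,0.01,-0.6,0,0.6],
    [0,0,0,0.01,-0.7,0,0.6],
    [0,0,0,0.01,-0.7,0,0.6],
    [0,0,0,0.01,-0.5,0,0.6],
    [0,0,0,0,-0.22,0,0.6],
    [0,0,0,0,0,0,0.6],
    [0,0,0,0,0,0,0.6],
    [0,0,0,0,0,0,0.6]
  ]
}}

```text
time_s: 7.0
eef_pos: [523.8, 95.9, 212.5]
ee_rot: [3.141, 0.0, -0.031]
wrist_force: [0.1, 0.4, -1.7]
grip_width: 0.747
grip_force: 14.9
```

Run:
```python
from circ import *
T=tool(); f=grab_frame("wrist"); E=wristE(f,T)
print(T[:3,3],"held",rimfit(f,E,T[2,3]+17,T[:2,3],(25,40),thr=215)); print(units([524,96.1,135]), observe()["joints"].round(2))
```

```text
[523.83138236  95.91131957 212.49150307] held (array([522.8,  94.6]), np.float64(33.4), 41)
[ 0.   -0.    1.55] [-0.03  0.27 -0.32  1.89  0.1   0.99 -2.  ]
```

{"op": "arm_command", "data": {
  "moves": [
    [0,0,0,0,0,0.3,0.6],
    [0,0,0,0,0,0.5,0.6],
    [0,0,0,0,0,0.5,0.6],
    [0,0,0,0,0,0.4,0.6],
    [0,0,0,0,0,0.25,0.6],
    [0,0,0,0,0,0.15,0.6],
    [0,0,0,0,0,0.1,0.6],
    [0,0,0,0,0,0,0.6],
    [0,0,0,0,0,0,0.6]
  ]
}}

```text
time_s: 7.95
eef_pos: [524.2, 98.2, 103.3]
ee_rot: [-3.141, -0.001, -0.028]
wrist_force: [-0.7, -0.3, -0.4]
grip_width: 0.751
grip_force: 14.9
```

{"op": "arm_command", "data": {
  "moves": [
    [0,0,0,0,0,0.06,0.6],
    [0,0,0,0,0,0.06,0.6],
    [0,0,0,0,0,0.06,0.6],
    [0,0,0,0,0,0,0.6],
    [0,0,0,0,0,0,0.6]
  ]
}}

```text
time_s: 8.45
eef_pos: [523.7, 98.1, 93.6]
ee_rot: [3.142, 0.0, -0.028]
wrist_force: [1.1, -1.0, -0.4]
grip_width: 0.744
grip_force: 14.9
```

{"op": "arm_command", "data": {
  "moves": [
    [0,0,0,0,0.03,0.05,0.6],
    [0,0,0,0,0,0.05,0.6],
    [0,0,0,0,0,0,0.6],
    [0,0,0,0,0,0,0.6]
  ]
}}

```text
time_s: 8.85
eef_pos: [523.6, 96.5, 88.5]
ee_rot: [3.142, 0.0, -0.028]
wrist_force: [0.6, -0.5, -0.5]
grip_width: 0.747
grip_force: 14.9
```

{"op": "arm_command", "data": {
  "moves": [
    [0,0,0,0,0,0.04,0.6],
    [0,0,0,0,0,0,0.6],
    [0,0,0,0,0,0,0.6]
  ]
}}

```text
time_s: 9.15
eef_pos: [523.6, 96.5, 86.6]
ee_rot: [3.142, 0.0, -0.028]
wrist_force: [0.2, -0.7, -1.0]
grip_width: 0.751
grip_force: 14.9
```

{"op": "arm_command", "data": {
  "moves": [
    [0,0,0,0,0,0.03,0.6],
    [0,0,0,0,0,0,0.6],
    [0,0,0,0,0,0,0.6]
  ]
}}

```text
time_s: 9.45
eef_pos: [524.4, 96.6, 85.7]
ee_rot: [-3.141, -0.001, -0.028]
wrist_force: [0.9, -0.8, 5.1]
grip_width: 0.747
grip_force: 14.9
```

Contact shows at the expected height (+5 N), so I'll let go gently and retreat.

{"op": "arm_command", "data": {
  "moves": [
    [0,0,0,0,0,0.01,0.6],
    [0,0,0,0,0,0,0.8],
    [0,0,0,0,0,0,0.85],
    [0,0,0,0,0,0,0.9],
    [0,0,0,0,0,0,0.95],
    [0,0,0,0,0,0,0.95]
  ]
}}

```text
time_s: 10.05
eef_pos: [523.4, 96.6, 84.5]
ee_rot: [3.142, 0.0, -0.028]
wrist_force: [0.3, -0.7, 0.1]
grip_width: 0.951
grip_force: 0.0
```

{"op": "arm_command", "data": {
  "moves": [
    [0,0,0,0,0,-0.1,0.95],
    [0,0,0,0,0,-0.2,0.95],
    [0,0,0,0,0,-0.4,0.95],
    [0,0,0,0,0,-0.6,0.95],
    [0,0,0,0,0,-0.8,0.95],
    [0,0,0,0,0,-0.8,0.95],
    [0,0,0,0,0,-0.6,0.95],
    [0,0,0,0,0,0,0.95]
  ]
}}

```text
time_s: 10.85
eef_pos: [526.2, 97.5, 265.3]
ee_rot: [-3.139, -0.009, -0.028]
wrist_force: [0.7, 1.1, -0.4]
grip_width: 0.947
grip_force: 0.0
```

Run:
```python
from circ import *
T=tool(); f=grab_frame("wrist"); E=wristE(f,T); print(T[:3,3])
print("upper",rimfit(f,E,101,(523,95),(26,42),thr=215))
ft=grab_frame("top"); fs=grab_frame("scene")
a=f["frame"]; b=cv2.resize(fs["frame"][140:280,270:420],(600,560)); save("wr4",a)
for y in (30,137,240):
    for x,z in ((600,85),): print(y,proj(fs,[x,y,z]))
save("sc4",b)
```

```text
[526.19999715  97.47695847 265.29816138]
upper (array([524.3,  95.2]), np.float64(34.4), 63)
30 (np.float64(295.6377993478817), np.float64(210.9564884333098))
137 (np.float64(329.86141237931645), np.float64(225.83021234198745))
240 (np.float64(366.48102251142217), np.float64(241.7452465100068))
```

View pics/wr4.png

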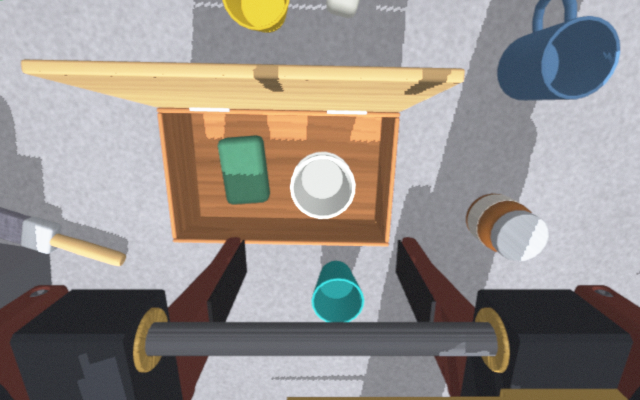

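The cups are nested: one white rim at about (322,185), and it fits 34 mm at z=101. The lid's free edge runs from (23,67) to (463,75). Next I'll measure the hinge and lid edge, then go over the lid to behind it with the fingers shut.

Run:
```python
from circ import *
T=tool(); f=grab_frame("wrist"); E=wristE(f,T)
for n,(u,v) in dict(nL=(173,242),nR=(390,243),fL=(158,110),fR=(400,112)).items(): print(n,onz(f,u,v,85,E).round(1))
# lid edge corners (nearer, inner) : intersect ray with lid side planes via width
for z in (205,215,225,235):
    a=onz(f,23,61,z,E); b=onz(f,463,69,z,E); print(z,a.round(),b.round(),np.linalg.norm(a-b).round())
print(units([735,133,290]))
```

```text
nL [457.3 264.6  85. ]
nR [448.7  18.6  85. ]
fL [601.2 255.8  85. ]
fR [592.1  13.5  85. ]
205 [634. 276. 205.] [622.   4. 205.] 272.0
215 [633. 267. 215.] [621.   8. 215.] 260.0
225 [632. 259. 225.] [620.  12. 225.] 247.0
235 [630. 250. 235.] [619.  16. 235.] 234.0
[ 4.22 -0.85 -0.63]
```

{"op": "arm_command", "data": {
  "moves": [
    [0,0,0,0,0,-0.3,0],
    [0,0,0,0,0,-0.3,0],
    [0,0,0,0.4,-0.12,0,0],
    [0,0,0,0.6,-0.12,0,0],
    [0,0,0,0.6,-0.12,0,0],
    [0,0,0,0.6,-0.12,0,0],
    [0,0,0,0.6,-0.12,0,0],
    [0,0,0,0.6,-0.12,0,0],
    [0,0,0,0.5,-0.12,0,0],
    [0,0,0,0,0,0,0]
  ]
}}

```text
time_s: 12.05
eef_pos: [721.0, 133.4, 286.1]
ee_rot: [3.141, 0.004, -0.028]
wrist_force: [0.1, -0.1, -0.5]
grip_width: 0.08
grip_force: 0.0
```

{"op": "arm_command", "data": {
  "moves": [
    [0,0,0,0,0,0,0],
    [0,0,0,0,0,0.3,0],
    [0,0,0,0,0,0.5,0],
    [0,0,0,0,0,0.5,0],
    [0,0,0,0,0,0.5,0],
    [0,0,0,0,0,0.3,0],
    [0,0,0,0,0,0,0],
    [0,0,0,0,0,0,0]
  ]
}}

```text
time_s: 12.85
eef_pos: [719.7, 133.0, 185.2]
ee_rot: [-3.141, -0.0, -0.028]
wrist_force: [0.6, -1.0, 0.2]
grip_width: 0.006
grip_force: 0.0
```

{"op": "arm_command", "data": {
  "moves": [
    [0,0,0,-0.5,0,0,0],
    [0,0,0,-0.5,0,0,0],
    [0,0,0,-0.2,0,0,0],
    [0,0,0,-0.2,0,0,0],
    [0,0,0,-0.2,0,0,0],
    [0,0,0,-0.2,0,0,0],
    [0,0,0,-0.2,0,0,0],
    [0,0,0,-0.2,0,0,0]
  ]
}}

```text
time_s: 13.65
eef_pos: [610.5, 136.3, 185.5]
ee_rot: [-3.141, -0.003, -0.029]
wrist_force: [4.0, 1.2, 1.7]
grip_width: 0.007
grip_force: 1.9
```

{"op": "arm_command", "data": {
  "moves": [
    [0,0,0,-0.2,0,0,0],
    [0,0,0,-0.2,0,0,0],
    [0,0,0,-0.2,0,0,0],
    [0,0,0,-0.2,0,0,0],
    [0,0,0,0,0,0,0],
    [0,0,0,0,0,0,0]
  ]
}}

```text
time_s: 14.25
eef_pos: [568.7, 137.2, 184.4]
ee_rot: [3.141, 0.002, -0.028]
wrist_force: [-0.1, 0.3, 0.5]
grip_width: 0.006
grip_force: 0.0
```

Run:
```python
from h import *
T=tool(); print(T[:3,3]); f=grab_frame("scene"); save("sc5",cv2.resize(f["frame"][120:280,260:420],(600,600),interpolation=cv2.INTER_CUBIC))
```

```text
[568.73907947 137.1787496  184.39863046]
```

View pics/sc5.png

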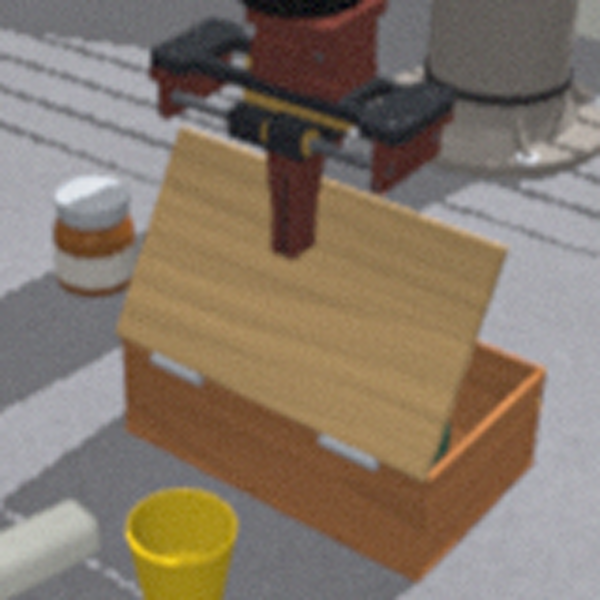

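The lid is at roughly 65–70°, with its outer-face corners in the crop at (185,130) and (506,248). I'll write a measurement of the angle from those corners.

```bash
cat > lid.py <<'E'
from h import *
yaw=-.036; H=np.array([599.8,137.,85.5]); B=R.from_euler('z',yaw).as_matrix()
def side(f,u,v,y,E=None):
    o,d=ray(f,u,v,E); o=B.T@(o-H); d=B.T@d; p=o+d*(y-o[1])/d[1]
    return p, np.arctan2(p[2],-p[0])-np.arctan2(8,150), np.hypot(p[0],p[2])
E
python3 - <<'E'
from lid import *
f=grab_frame("scene"); c=lambda x,y:(x/3.75+260-.4,y/3.75+120-.4)
print("R",side(f,*c(185,130),-125),"\nL",side(f,*c(506,248),125)); 
for p in [(118,333),(428,478)]: 
    print("hinge px",c(*p))
print([proj(f,H+B@np.array([8,y,0])) for y in(-125,125)])
# expected angle from contact corner
T=tool(); x=T[0,3]-10-H[0]; z=T[2,3]-H[2]; print("contact angle",np.degrees(np.arctan2(z,-x)-np.arcsin(8/np.hypot(x,z))))
E
```

```text
R (array([ -75.19701194, -125.        ,  124.38077586]), np.float64(0.9737397112067661), np.float64(145.34499650507692)) 
L (array([-68.37419124, 125.        , 128.42340172]), np.float64(1.0282735358354045), np.float64(145.4908936588316))
hinge px (291.06666666666666, 208.4)
hinge px (373.73333333333335, 247.06666666666666)
[(np.float64(289.3409542684411), np.float64(209.00998690138573)), (np.float64(372.0196338892357), np.float64(248.00148153067317))]
contact angle 63.473828284065696
```

{"op": "arm_command", "data": {
  "moves": [
    [0,0,0,-0.15,0,0,0],
    [0,0,0,-0.15,0,0,0],
    [0,0,0,-0.1,0,0,0],
    [0,0,0,-0.1,0,0,0],
    [0,0,0,0,0,0,0],
    [0,0,0,0,0,0,0]
  ]
}}

```text
time_s: 14.95
eef_pos: [544.2, 138.0, 184.6]
ee_rot: [3.141, 0.001, -0.028]
wrist_force: [-0.2, -0.3, 1.3]
grip_width: 0.005
grip_force: 0.3
```

```bash
cat > meas.py <<'E'
from lid import *
import sys
T=tool(); x=T[0,3]-10-H[0]; z=T[2,3]-H[2]; print(T[:3,3].round(1),"contact angle",np.degrees(np.arctan2(z,-x)-np.arcsin(8/np.hypot(x,z))))
f=grab_frame("scene"); im=f["frame"]; hsv=cv2.cvtColor(im,cv2.COLOR_RGB2HSV)
m=((hsv[...,0]>=13)&(hsv[...,0]<=24)&(hsv[...,1]>70)&(hsv[...,2]>105)).astype(np.uint8); q=np.zeros_like(m); q[130:262,280:420]=m[130:262,280:420]
q=cv2.morphologyEx(q,cv2.MORPH_CLOSE,np.ones((9,9),np.uint8)); c=max(cv2.findContours(q,cv2.RETR_EXTERNAL,cv2.CHAIN_APPROX_NONE)[0],key=cv2.contourArea)
h=cv2.convexHull(c); k=cv2.approxPolyDP(h,6,True)[:,0].astype(float); print("poly",k.tolist())
save(sys.argv[1],cv2.resize(np.hstack([im[130:262,280:420],cv2.cvtColor(q[130:262,280:420]*255,cv2.COLOR_GRAY2RGB)]),None,fx=2.8,fy=2.8,interpolation=cv2.INTER_CUBIC))
if len(k)==4:
    top=k[np.argsort(k.sum(1))]  
    o=k[np.argsort(k[:,0])]; L=o[:2][np.argsort(o[:2,1])]; Rr=o[2:][np.argsort(o[2:,1])]
    hp=[proj(f,H+B@np.array([8,y,0])) for y in(-125,125)]
    for s in (0,1):
        P=(L,Rr)[s]; y=(-125,125)[s]; d=np.array(hp[s])-P[1]
        for dd in (0*d,d): r=side(f,*(P[0]+dd),y); print("R L"[2*s],"shift",dd.round(1),np.degrees(r[1]).round(1),r[2].round(1))
E
python3 meas.py m1
```

```text
[544.2 138.  184.6] contact angle 52.652500707228555
poly [[280.0, 182.0], [315.0, 156.0], [398.0, 187.0], [399.0, 244.0], [379.0, 261.0], [293.0, 261.0]]
```

View pics/m1.png

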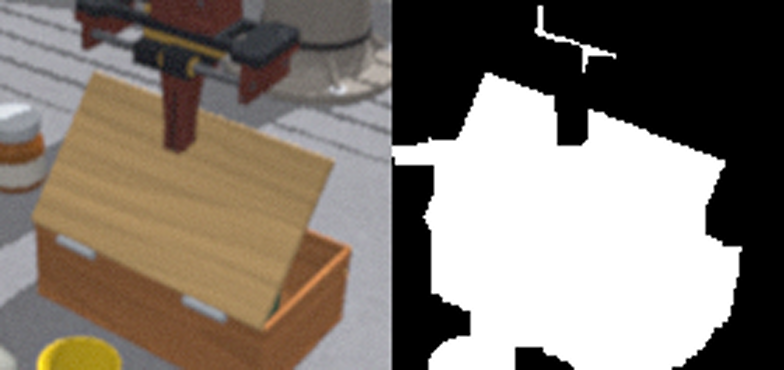

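The lid is now at about 50°. Its free-edge corners are at (314.2,155.8) and (398.5,187.0), and its hinge corners at (291.8,208.2) and (374.2,247.3). I'll get the angle from these, plus the wrist camera's top-edge corners.

```bash
cat > ang.py <<'E'
from lid import *
def ang(f,PR,PL,hR=(291.5,208.3),hL=(374.0,247.2)):
    out=[]
    for P,h,y in((PR,hR,-125),(PL,hL,125)):
        d=np.array(proj(f,H+B@np.array([8,y,0])))-h
        for k in(0,1): r=side(f,*(np.array(P)+k*d),y); out.append((np.degrees(r[1]).round(1),r[2].round(1)))
    # 3-D edge from known width: scale independent of hinge calibration
    return out
# blue-channel corner: wood mask limited by hue to panel only above the hinge line
def corners(f):
    hsv=cv2.cvtColor(f["frame"],cv2.COLOR_RGB2HSV)
    m=((hsv[...,0]>=15)&(hsv[...,0]<=24)&(hsv[...,1]>70)&(hsv[...,2]>105)).astype(np.uint8)
    poly=np.array([[300,140],[302,185],[292,207],[374,246],[410,200],[410,170],[345,140]]); k=np.zeros_like(m); cv2.fillPoly(k,[poly],1); m&=k
    # top edge: per column first wood pixel, robust line; side edges: per row
    ys=[(x,np.argmax(m[:,x])) for x in list(range(318,334))+list(range(354,394)) if m[:,x].any()]
    return np.array(ys),m
E
python3 - <<'E'
from ang import *
f=grab_frame("scene"); print(ang(f,(314.2,155.8),(398.5,187)))
for t in (45,50,55):
    a=np.radians(t+np.degrees(np.arctan2(8,150)))
    print(t,[np.round(proj(f,H+B@np.array([-150.2*np.cos(a),y,150.2*np.sin(a)])),1) for y in(-125,125)])
E
```

```text
[(np.float64(46.0), np.float64(147.3)), (np.float64(49.1), np.float64(142.9)), (np.float64(49.0), np.float64(145.5)), (np.float64(52.8), np.float64(141.9))]
45 [array([315.1, 155.1]), array([400.7, 186.1])]
50 [array([312.7, 153.6]), array([398.9, 184.9])]
55 [array([310. , 152.6]), array([396.9, 184. ])]
```

{"op": "arm_command", "data": {
  "moves": [
    [0,0,0,-0.08,0,0,0],
    [0,0,0,-0.08,0,0,0],
    [0,0,0,0,0,0,0],
    [0,0,0,0,0,0,0]
  ]
}}

```text
time_s: 15.45
eef_pos: [536.5, 138.2, 184.7]
ee_rot: [3.141, 0.0, -0.028]
wrist_force: [1.1, 0.6, 0.5]
grip_width: 0.005
grip_force: 0.5
```

Run:
```python
from ang import *
T=tool(); f=grab_frame("wrist"); E=wristE(f,T); save("wr6",f["frame"]); np.savez("wr6.npz",T=T,im=f["frame"])
x=T[0,3]-10-H[0]; z=T[2,3]-H[2]; print(T[:3,3].round(1),"contact angle",np.degrees(np.arctan2(z,-x)-np.arcsin(8/np.hypot(x,z))))
for t in (43,45,47,50):
    a=np.radians(t)+np.arctan2(8,150); print(t,[np.round(proj(f,H+B@np.array([-150.2*np.cos(a),y,150.2*np.sin(a)]),E),1) for y in(-125,125)])
a=np.radians(45);print("hinge outer",[np.round(proj(f,H+B@np.array([8*np.sin(a),y,8*np.cos(a)]),E),1) for y in(-125,125)])
```

```text
[536.5 138.2 184.7] contact angle 49.82506609378735
43 [array([537. , 330.5]), array([ 94.5, 328.1])]
45 [array([542.5, 329.1]), array([ 88.8, 326.7])]
47 [array([548.3, 327.2]), array([ 82.9, 324.8])]
50 [array([557.2, 323.6]), array([ 73.7, 321. ])]
hinge outer [array([481.2, 120.1]), array([154.9, 117.7])]
```

View pics/wr6.png

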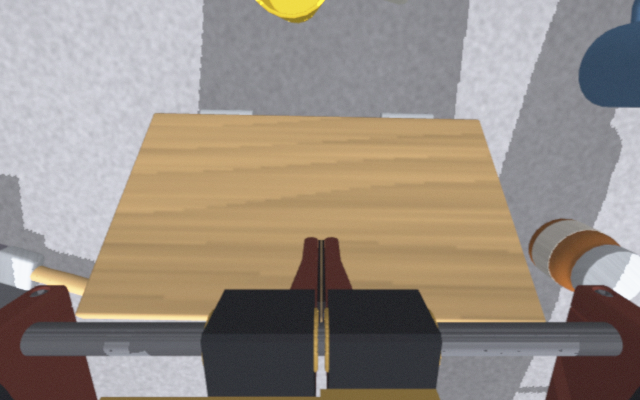

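The wrist view shows the outer face with hinge corners (154,113) and (480,120), matching the prediction in width. The free-edge corners are about (78,317) and (543,322), which puts the lid near 47–48°. I'll fit the panel outline sub-pixel.

```bash
cat > wl.py <<'E'
from lid import *
from scipy.optimize import least_squares
def inter(a,b): 
    p=np.cross(a,b); return p[:2]/p[2]
def run(im,T,f):
    E=wristE(f,T); hsv=cv2.cvtColor(im,cv2.COLOR_RGB2HSV).astype(int)
    m=(hsv[...,0]>=12)&(hsv[...,0]<=26)&(hsv[...,1]>75)&(hsv[...,2]>110)
    def line(pts,horiz):
        p=np.array(pts,np.float32); vx,vy,x,y=cv2.fitLine(p,cv2.DIST_HUBER,0,.01,.01).ravel(); return np.array([vy,-vx,vx*y-vy*x])
    rows=range(140,255,3); L=line([(np.flatnonzero(m[v,60:300])[0]+60-.5,v) for v in rows],0)
    Rr=line([(np.flatnonzero(m[v,340:525])[-1]+340+.5,v) for v in rows],0)
    Hn=line([(u,np.flatnonzero(m[80:200,u])[0]+80-.5) for u in range(165,470,5) if not(195<u<258 or 378<u<438)],1)
    cols=[u for u in list(range(100,195,5))+list(range(450,535,5))]
    Fe=line([(u,np.flatnonzero(m[200:345,u])[-1]+200+.5) for u in cols],1)
    C=[inter(Hn,L),inter(Hn,Rr),inter(Fe,L),inter(Fe,Rr)]; print(np.round(C,1).tolist())
    # pose: hinge x,y, yaw, angle from the four corners
    def pts(p):
        B=R.from_euler('z',p[2]).as_matrix(); t=p[3]; u=np.array([-np.cos(t),0,np.sin(t)]); n=np.array([np.sin(t),0,np.cos(t)])
        return [np.array([p[0],p[1],85.5])+B@(s*u+8*n+[0,y,0]) for s,y in((0,125),(0,-125),(150,125),(150,-125))]
    r=least_squares(lambda p:np.ravel([np.subtract(proj(f,q,E),c) for q,c in zip(pts(p),C)]),[600,137,-.036,.8])
    print("hinge",r.x[:2].round(1),"yaw",r.x[2].round(3),"lid deg",np.degrees(r.x[3]).round(2),"res px",r.fun.round(1))
E
python3 - <<'E'
from wl import *
d=np.load("wr6.npz"); f=grab_frame("wrist"); run(d["im"],d["T"],f)
E
```

```text
[[154.3000030517578, 113.0], [477.20001220703125, 119.19999694824219], [73.80000305175781, 317.1000061035156], [547.4000244140625, 322.1000061035156]]
hinge [602.3 138.5] yaw -0.044 lid deg 48.18 res px [-1.9 -0.4  2.1 -1.5 -0.5  0.8  0.4  1.6]
```

{"op": "arm_command", "data": {
  "moves": [
    [0,0,0,-0.06,0,0,0],
    [0,0,0,-0.06,0,0,0],
    [0,0,0,-0.06,0,0,0],
    [0,0,0,0,0,0,0],
    [0,0,0,0,0,0,0]
  ]
}}

```text
time_s: 16.05
eef_pos: [527.4, 138.5, 184.6]
ee_rot: [3.141, 0.001, -0.028]
wrist_force: [0.8, 0.4, 0.8]
grip_width: 0.003
grip_force: 0.5
```

Run:
```python
from wl import *
T=tool(); f=grab_frame("wrist"); print(T[:3,3]); run(f["frame"],T,f)
x=T[0,3]-10-602; z=T[2,3]-85.5; print("contact angle",np.degrees(np.arctan2(z,-x)-np.arcsin(8/np.hypot(x,z))))
```

```text
[527.42042751 138.48912727 184.59881119]
[[152.60000610351562, 100.80000305175781], [479.8999938964844, 107.30000305175781], [78.9000015258789, 305.3999938964844], [541.5, 314.3999938964844]]
hinge [601.9 138. ] yaw -0.05 lid deg 45.07 res px [-1.6 -0.8  1.8  0.  -0.3  1.   0.2  0.2]
contact angle 45.99928001666778
```

45.1°. I'll retreat along the panel's outward normal, then re-check.

{"op": "arm_command", "data": {
  "moves": [
    [0,0,0,0.1,0,-0.1,0],
    [0,0,0,0.3,0,-0.3,0],
    [0,0,0,0.4,0,-0.5,0],
    [0,0,0,0.2,0,-0.5,0],
    [0,0,0,0,0,-0.4,0],
    [0,0,0,0,0,0,0],
    [0,0,0,0,0,0,0]
  ]
}}

```text
time_s: 16.8
eef_pos: [577.6, 137.0, 274.4]
ee_rot: [3.141, 0.0, -0.028]
wrist_force: [-0.2, 0.1, 0.0]
grip_width: 0.007
grip_force: 0.0
```

Run:
```python
from ang import *
from wl import *
T=tool(); f=grab_frame("wrist"); E=wristE(f,T); print(T[:3,3])
hsv=cv2.cvtColor(f["frame"],cv2.COLOR_RGB2HSV); Y=[]
for t in (40,45,50):
    a=np.radians(t)+np.arctan2(8,150); H2=np.array([602,138,85.5]); B=R.from_euler('z',-.047).as_matrix()
    print(t,[np.round(proj(f,H2+B@np.array([-150.2*np.cos(a),y,150.2*np.sin(a)]),E),1) for y in(125,-125)])
m=((hsv[...,0]>=15)&(hsv[...,0]<=26)&(hsv[...,1]>75)&(hsv[...,2]>120)).astype(np.uint8); 
c=max(cv2.findContours(m,cv2.RETR_EXTERNAL,cv2.CHAIN_APPROX_NONE)[0],key=cv2.contourArea)
print(cv2.approxPolyDP(cv2.convexHull(c),6,True)[:,0].tolist())
```

```text
[577.635519   136.99207204 274.36288085]
40 [array([174. , 296.5]), array([455.7, 300.7])]
45 [array([168. , 293.2]), array([461.5, 297.6])]
50 [array([161.8, 288.2]), array([467.6, 292.8])]
[[202, 151], [432, 155], [459, 296], [171, 292]]
```

The lid stays at about 44–45° with the robot clear (corner columns 171–459, expected 168–461). Nothing else was touched, so I'm handing in.

```bash
python3 -c "
from station import *
print(finish_job())"
```

```text
the job is handed in; nothing more can be done
None
```

The job is handed in: the white cup is nested upright in the matching cup in the box, and the lid stands at about 45° (measured 44–45°) with the robot clear. The hand-in gave no verdict, and I took no close look at the cups once the lid covered them.

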